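# Find the rocking canister lid and press it home

## Robot

A 6-joint arm with a two-finger parallel gripper is mounted at the origin on the work surface. World frame = base frame: x ahead of the robot, y to its left, z up, the work surface at z = 0. Lengths are in m, angles in rad, forces in N, time in s.
With the tool pointing down it reaches from about 0.375 to 0.975 m from the base axis. Payload 3.8 kg.
Tool frame: the origin (TCP) lies midway between the tips of the shut fingers; the grasp point (between the pads) lies behind it (r.grip_point_offset is the z of the grasp point in the tool frame, in m); z points along the fingers, x is the direction in which the jaws open and shut, and the axes are right-handed (so a half turn about z gives the same grasp; the last joint's range is limited). The gripper opens to 85 mm and grips with 20 to 120 N. Pads are 22 mm wide; open, the fingers measure 114 mm over their backs; the gripper's body (76 mm by 85 mm) begins 54 mm behind the grasp point. The pads swing forward as they close: fully open they stand 13 mm farther back than shut.
Start: joints at [1.246, 0.264, 1.604, -0, 1.274, -0.037], TCP at [0.192, 0.647, 0.203] pointing down, gripper open.
Joint ranges: [-2.63, 2.63], [-0.94, 2.18], [0.31, 2.57], [-1.31, 4.45], [0, 2.66], [-2.55, 2.55]. Speed limits (rad/s): [2.57, 2.57, 3.14, 3.14, 3.14, 3.14].

## Interface

Orientations are given as a 3x3 rotation matrix whose columns are the frame's x, y, z axes.
In Python, from cell import telemetry, optics, r gives the robot as it stands.
- The arm moves only by the tool servo_tool, never from a script. Its argument "commands" is a list of rows, each a list of 6 numbers: the shift along the tool's x, y, z in m, then the turn, a rotation vector about the tool's x, y, z in rad. In form: [[dx, dy, dz, ax, ay, az], ...]. A call has 1 to 20 rows; each row shifts and turns the commanded pose from where the row before left it, along the tool's axes as they then stand; what a row does not reach is not made up. A row lasts 1/10 s, in which the tool goes at most 50 mm and 8.59 degrees, less where a joint would pass 70% of its speed; a pose out of reach is approached as far as the arm can. A call with a gripper value outside its range is refused whole. "jaw" is the finger opening in m, from 0 to 0.0854, set as the call begins (left out, the last holds). The fingers move at their own pace and stop on an object; the grip force is fixed at half the most. Time passes only in rows, so rows that do not move let the fingers close. It gives the time, the measured TCP pose, the force and the opening at its end, in the units of the state.
- telemetry.get_state(): the state, without advancing time (a new reading comes with each control period).
- optics.get_image(name): name is "side" or "top"; returns (picture, depth): 400x640x3 uint8, blue, green, red; 400x640 float32, m along the optical axis (not along the pixel's ray), 0 where there is no reading.
- optics.calibration(name): a dict with "fov_y" (degrees; the focal length in pixels is half the picture's height over the tangent of half this angle, whatever the lens; pixels are square), "cx", "cy" (the principal point, pixels), "R" (3x3) and "t" (3): a world point X has camera coordinates R X + t. Camera axes: x right, y down, z forward; pixel columns grow to the right and rows downward; lengths in m; the calibration is good to about 2 mm. A picture is of the moment at which its call begins. calibration takes no time and is no camera call.
- r.finish_job(): hands the job in, once; it reports no verdict.
The state is a dict: "time_s": time; "q": joint angles; "dq": joint speeds; "effort": joint torques, N m; "ee_pos": TCP position; "orientation": TCP orientation; "ft_force": force on the tool from outside, world axes, zero at the start; "torque": the same for the moment, N m; "finger_gap": opening from 0.0 (shut) to 1.0 (fully open).
Only numpy, scipy, OpenCV 4.12 (cv2) and the standard library are available. Lean on these libraries where they do the work, as an engineer would, in place of code of your own. Each camera call takes 0.05 s, during which the arm holds its last target.

## Task

One of the four identical bamboo lids on the glass canisters is not seated: press lightly on the edge of the lids, one after another, until you find the one that rocks, let it spring level again, then push that one down at its middle until it is fully home. Only press with the fingertips: do not lift, shove or tip any canister, leave the other things on the counter alone, and finish clear of everything.

Things in the scene. Friction and masses are not known exactly. Their poses are not given: they have to be found in the camera images.
- jar_a: glass canister A, loose, about 0.9 kg with its lid, 84 mm across, standing upright; origin at the centre of its underside, z up. The four canisters differ a little in height (lid tops 112 to 132 mm above the counter).
- lid_a_top (a point): centre of the flat top of the bamboo lid of canister A, turning with it (z: its upward normal). All lids look alike: 90 mm across, 24 mm thick, no knob, capped over the glass, level untouched. The loose one tilts up to 0.12 rad any way (dips 3 mm at 25 mm from its centre, 4.5 mm near the rim) under 2 to 4 N near its edge and springs level again; the others do not tilt.
- lid_a (a joint): how far the lid of canister A has sunk straight down since it was found, m; 0 for every lid at the start. A seated lid gives up to 0.0015 on its seal (8 N per mm) and springs back. The loose one needs over 7 N (12 to 20 N is plenty) at its middle to slide down 0.005; there it is home, stays down and no longer rocks.
- jar_b: glass canister B, loose, about 0.9 kg with its lid, 84 mm across, standing upright; origin at the centre of its underside, z up. The four canisters differ a little in height (lid tops 112 to 132 mm above the counter).
- lid_b_top (a point): centre of the flat top of the bamboo lid of canister B, turning with it (z: its upward normal). All lids look alike: 90 mm across, 24 mm thick, no knob, capped over the glass, level untouched. The loose one tilts up to 0.12 rad any way (dips 3 mm at 25 mm from its centre, 4.5 mm near the rim) under 2 to 4 N near its edge and springs level again; the others do not tilt.
- lid_b (a joint): how far the lid of canister B has sunk straight down since it was found, m; 0 for every lid at the start. A seated lid gives up to 0.0015 on its seal (8 N per mm) and springs back. The loose one needs over 7 N (12 to 20 N is plenty) at its middle to slide down 0.005; there it is home, stays down and no longer rocks.
- jar_c: glass canister C, loose, about 0.9 kg with its lid, 84 mm across, standing upright; origin at the centre of its underside, z up. The four canisters differ a little in height (lid tops 112 to 132 mm above the counter).
- lid_c_top (a point): centre of the flat top of the bamboo lid of canister C, turning with it (z: its upward normal). All lids look alike: 90 mm across, 24 mm thick, no knob, capped over the glass, level untouched. The loose one tilts up to 0.12 rad any way (dips 3 mm at 25 mm from its centre, 4.5 mm near the rim) under 2 to 4 N near its edge and springs level again; the others do not tilt.
- lid_c (a joint): how far the lid of canister C has sunk straight down since it was found, m; 0 for every lid at the start. A seated lid gives up to 0.0015 on its seal (8 N per mm) and springs back. The loose one needs over 7 N (12 to 20 N is plenty) at its middle to slide down 0.005; there it is home, stays down and no longer rocks.
- jar_d: glass canister D, loose, about 0.9 kg with its lid, 84 mm across, standing upright; origin at the centre of its underside, z up. The four canisters differ a little in height (lid tops 112 to 132 mm above the counter).
- lid_d_top (a point): centre of the flat top of the bamboo lid of canister D, turning with it (z: its upward normal). All lids look alike: 90 mm across, 24 mm thick, no knob, capped over the glass, level untouched. The loose one tilts up to 0.12 rad any way (dips 3 mm at 25 mm from its centre, 4.5 mm near the rim) under 2 to 4 N near its edge and springs level again; the others do not tilt.
- lid_d (a joint): how far the lid of canister D has sunk straight down since it was found, m; 0 for every lid at the start. A seated lid gives up to 0.0015 on its seal (8 N per mm) and springs back. The loose one needs over 7 N (12 to 20 N is plenty) at its middle to slide down 0.005; there it is home, stays down and no longer rocks.
- shaker: bystander, loose: small glass shaker with a steel cap, 38 mm across, 75 mm tall; origin at the centre of its underside
- mug: bystander, loose: white mug, 76 mm across, 85 mm tall; origin at the centre of its underside
- funnel: bystander, loose: white plastic funnel standing mouth down, 96 mm across, 105 mm tall; origin at the centre of its underside
- bamboo_spoon: bystander, loose: bamboo spoon lying flat, 250 mm long; origin in its middle
- ramekin: bystander, loose: small white bowl, 84 mm across, 45 mm tall; origin at the centre of its underside
- oil_bottle: bystander, loose: green glass bottle, 60 mm across, 150 mm tall; origin at the centre of its underside
Not all that is in view belongs to the job. What is shaped like the jar_a but black or blue is not meant.

How it is judged:
By the outcome, as a careful person would: the job done as asked, in the order asked, and still so for the second after the job is handed in, with the robot touching nothing.
It also fails if it takes over 51 s, if anything falls off the work surface, if the arm or the gripper's body presses on something with over 40 N, if the wrist force passes 120 N, or if a joint passes its speed limit or range.

## Working session

There is one attempt and no reset: what is moved stays moved. The work goes in short steps, Python scripts to look and compute and a tool call to move; the robot and the scene stay as the last step left them, time stands still between calls to the robot, and variables do not carry over. Pictures are saved under pics/ and viewed, and the job is handed in when it is done.

Besides the shell and the picture viewer there is one more tool, called after "Request:" as name(argument=value, ...) on one line, values as JSON. servo_tool: Moves the arm, as the interface text tells. Its arguments: {"type":"object","properties":{"commands":{"type":"array"},"jaw":{"type":"number"}},"required":["commands"]}

```bash
mkdir -p pics; ls; python3 - <<'E'
from cell import telemetry, optics, r
import cv2, numpy as np
s=telemetry.get_state()
for k in s: print(k, np.round(s[k],4).tolist())
for n in ("side","top"):
    im,d=optics.get_image(n); cv2.imwrite(f"pics/{n}0.png",im); np.savez(f"{n}0.npz",im=im,d=d)
    c=optics.calibration(n); print(n,{k:np.round(v,4).tolist() for k,v in c.items() if not isinstance(v,str)})
print(r.grip_point_offset)
E
```

```text
pics
time_s 0.0
q [1.2461, 0.2648, 1.6054, -0.0, 1.2737, -0.0369]
dq [-0.0019, -0.0025, 0.001, 0.0001, -0.0002, -0.0008]
effort [0.0016, -51.5108, -36.7319, 0.0001, 0.0129, -0.0]
ee_pos [0.1913, 0.6465, 0.2021]
orientation [[0.2839, 0.9589, -0.0007], [0.9589, -0.2839, -0.0022], [-0.0023, -0.0001, -1.0]]
ft_force [-0.8015, -0.0177, -0.0851]
torque [0.0714, -0.0008, 0.0111]
finger_gap 0.9995
side {'fov_y': 47.6553, 'cx': 312.857, 'cy': 196.451, 'R': [[0.9035, -0.4282, -0.017], [-0.2796, -0.5592, -0.7805], [0.3247, 0.7099, -0.625]], 't': [-0.5551, 0.2678, 1.2026]}
top {'fov_y': 45.809, 'cx': 321.3835, 'cy': 197.0477, 'R': [[-0.0076, -1.0, 0.0009], [-0.9834, 0.0073, -0.1811], [0.181, -0.0023, -0.9835]], 't': [-0.0048, 0.6196, 1.2651]}
-0.0187
```

View pics/side0.png

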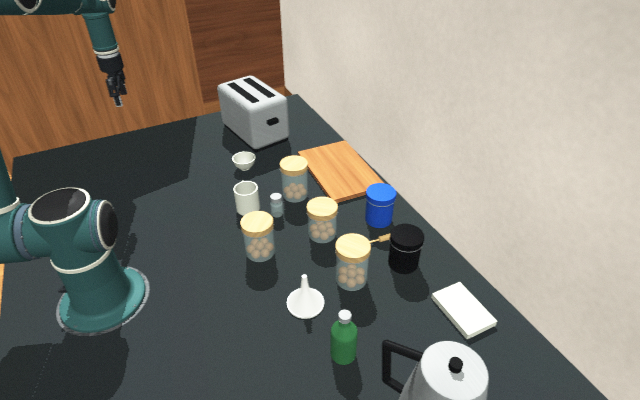

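View pics/top0.png

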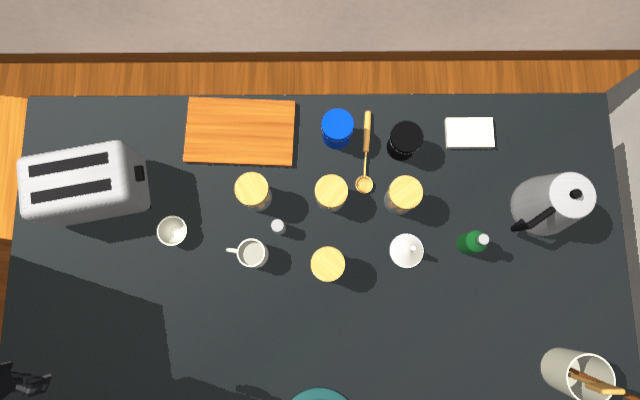

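The top view shows four bamboo lids at about (252,189), (331,193), (406,193) and (327,264). In the side view they are at (294,164), (322,207), (353,249) and (257,224). The blue (337,125) and black (406,138) canisters are decoys. Next I measure the lids.

```bash
cat > h.py <<'E'
import numpy as np, cv2
def world(cal,d,mask):
    f=200/np.tan(np.radians(cal['fov_y'])/2)
    v,u=np.nonzero(mask&(d>0)); z=d[v,u]
    P=np.c_[(u-cal['cx'])/f*z,(v-cal['cy'])/f*z,z]
    return (P-np.array(cal['t']))@np.array(cal['R']),u,v
def toppix(cal,X):
    f=200/np.tan(np.radians(cal['fov_y'])/2)
    c=np.array(cal['R'])@X+np.array(cal['t']); return c[:2]/c[2]*f+[cal['cx'],cal['cy']]
def lids(cal,im,d,seeds):
    hsv=cv2.cvtColor(im,cv2.COLOR_BGR2HSV)
    m=(hsv[...,0]>10)&(hsv[...,0]<32)&(hsv[...,1]>60)&(hsv[...,2]>110)
    n,lab=cv2.connectedComponents(m.astype(np.uint8))
    out=[]
    for (u,v) in seeds:
        mm=lab==lab[v,u]
        P,uu,vv=world(cal,d,mm)
        z0=np.percentile(P[:,2],70)
        top=P[abs(P[:,2]-z0)<0.006]
        (cx,cy),rad=cv2.minEnclosingCircle(top[:,:2].astype(np.float32))
        A=np.c_[top[:,:2]-top[:,:2].mean(0),np.ones(len(top))]
        s=np.linalg.lstsq(A,top[:,2],rcond=None)[0]
        out.append((len(top),cx,cy,rad,*top.mean(0),s[0],s[1]))
    return np.array(out)
S={'top':[(252,189),(331,193),(406,193),(327,264)],'side':[(294,164),(322,207),(353,249),(257,224)]}
E
python3 - <<'E'
from h import *
from cell import optics
np.set_printoptions(suppress=True,precision=4)
for n in S:
    z=np.load(n+'0.npz'); print(n); print(lids(optics.calibration(n),z['im'],z['d'],S[n]))
cal=optics.calibration('top'); d=np.load('top0.npz')['d']
for nm,(u,v) in dict(shaker=(277,226),mug=(252,253),funnel=(407,250),funtip=(413,248),oil=(484,239),ram=(172,231),spoon=(364,185),spoonh=(367,130),blue=(337,122),black=(406,135)).items():
    m=np.zeros(d.shape,bool); m[v-1:v+2,u-1:u+2]=1
    P=world(cal,d,m)[0]; print(nm,P.mean(0))
E
```

```text
top
[[868.       0.6303   0.1767   0.0453   0.6296   0.1761   0.1312  -0.0027
   -0.0047]
 [841.       0.6264  -0.0353   0.0453   0.6259  -0.0351   0.1108  -0.0017
    0.004 ]
 [868.       0.6178  -0.2323   0.0456   0.6174  -0.2318   0.1306  -0.0036
    0.0022]
 [916.       0.4318  -0.024    0.045    0.4315  -0.024    0.121   -0.0068
    0.0072]]
side
[[2404.        0.7818    0.8717    1.4895    0.9117    0.184     0.0539
     0.0001    0.0001]
 [2404.        0.7818    0.8717    1.4895    0.9117    0.184     0.0539
     0.0001    0.0001]
 [2404.        0.7818    0.8717    1.4895    0.9117    0.184     0.0539
     0.0001    0.0001]
 [2404.        0.7818    0.8717    1.4895    0.9117    0.184     0.0539
     0.0001    0.0001]]
shaker [0.5371 0.1121 0.0735]
mug [0.469  0.1891 0.0029]
funnel [ 0.47   -0.2412  0.0639]
funtip [ 0.4724 -0.2501  0.1036]
oil [ 0.4906 -0.4237  0.1485]
ram [0.5334 0.4193 0.0043]
spoon [ 0.6642 -0.1347  0.0032]
spoonh [ 0.8268 -0.1457  0.0182]
blue [ 0.8192 -0.0539  0.1119]
black [ 0.781  -0.2427  0.1104]
```

```bash
python3 - <<'E'
import cv2
a=cv2.imread('pics/side0.png')[130:330,200:460]; cv2.imwrite('pics/crop_side.png',cv2.resize(a,None,fx=3,fy=3,interpolation=cv2.INTER_CUBIC)[:600,:800])
a=cv2.imread('pics/top0.png')[100:300,210:450]; cv2.imwrite('pics/crop_top.png',cv2.resize(a,None,fx=3,fy=3,interpolation=cv2.INTER_CUBIC))
E
```

```text
(no output)
```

View pics/crop_side.png

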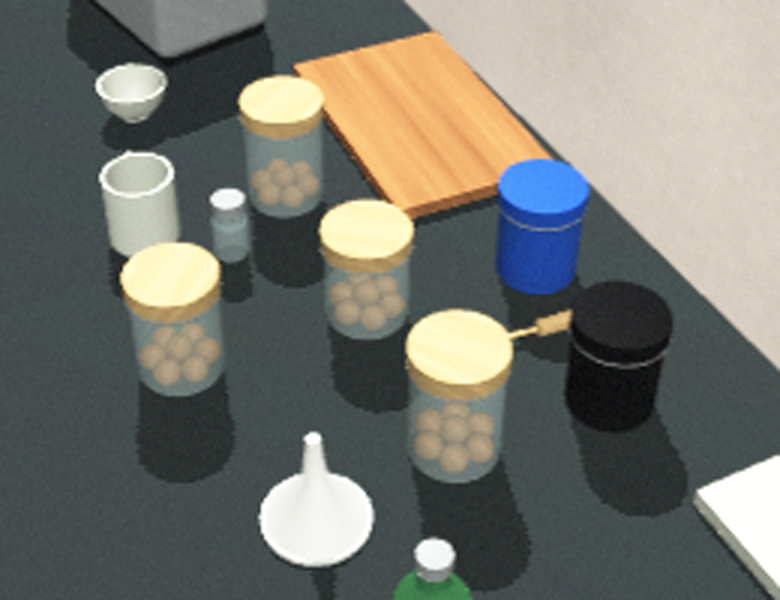

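View pics/crop_top.png

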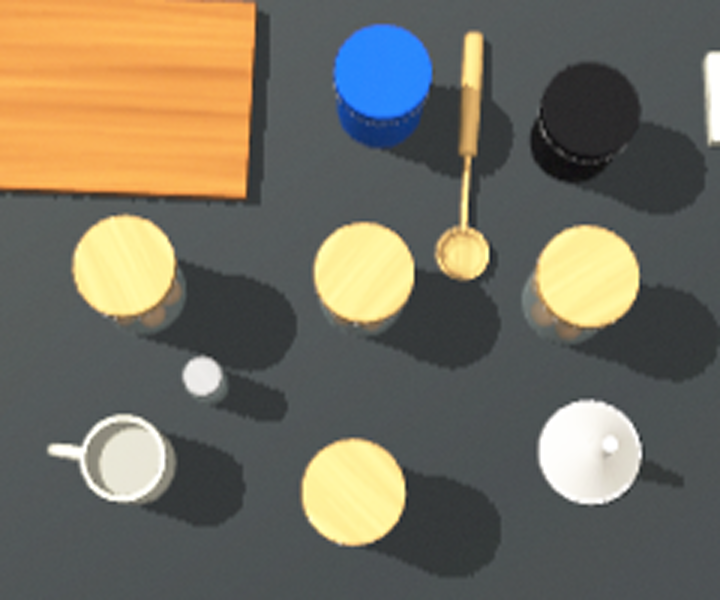

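The crop confirms four matching bamboo lids; the blue and black ones are excluded. Lid tops (x, y, z):
- P1: (0.630, 0.177, 0.131)
- P2: (0.626, -0.035, 0.111)
- P3: (0.618, -0.232, 0.131)
- P4: (0.432, -0.024, 0.121)

I shut the jaws, align the tool so its x is world y and its y is world x, then go to the robot-side edge of P1.

Request:
servo_tool(commands=[[0,0,0,0,0,-0.144],[0,0,0,0,0,-0.144],[-0.0294,0.0253,0,0,0,0],[-0.0294,0.0253,0,0,0,0],[-0.0294,0.0253,0,0,0,0],[-0.0294,0.0253,0,0,0,0],[-0.0294,0.0253,0,0,0,0],[-0.0294,0.0253,0,0,0,0],[-0.0294,0.0253,0,0,0,0],[-0.0294,0.0253,0,0,0,0],[-0.0294,0.0253,0,0,0,0],[-0.0294,0.0253,0,0,0,0],[-0.0294,0.0253,0,0,0,0],[-0.0294,0.0253,0,0,0,0],[-0.0294,0.0253,0,0,0,0],[-0.0294,0.0253,0,0,0,0],[-0.0294,0.0253,0,0,0,0],[-0.0294,0.0253,0,0,0,0],[0,0,0,0,0,0],[0,0,0,0,0,0]], jaw=0)

```text
time_s: 2.1
ee_pos: [0.5963, 0.1762, 0.2026]
orientation: [[0.002, 1.0, -0.002], [1.0, -0.002, 0.0], [0.0, -0.002, -1.0]]
ft_force: [0.4, 1.0, -0.2]
finger_gap: 0.002
```

Request:
servo_tool(commands=[[0,0,0.025,0,0,0],[0,0,0.025,0,0,0],[0,0,0.012,0,0,0],[0,0,0.004,0,0,0],[0,0,0,0,0,0],[0,0,0,0,0,0]])

```text
time_s: 2.7
ee_pos: [0.5971, 0.1776, 0.1387]
orientation: [[-0.001, 1.0, 0.002], [1.0, 0.001, 0.001], [0.001, 0.002, -1.0]]
ft_force: [-0.6, -0.6, 0.2]
finger_gap: 0.003
```

Request:
servo_tool(commands=[[0,0,0.001,0,0,0],[0,0,0.001,0,0,0],[0,0,0,0,0,0]])

```text
time_s: 3.0
ee_pos: [0.5968, 0.1769, 0.1359]
orientation: [[-0.0, 1.0, 0.001], [1.0, 0.0, 0.0], [0.0, 0.001, -1.0]]
ft_force: [-0.2, 0.1, 0.3]
finger_gap: 0.002
```

Request:
servo_tool(commands=[[0,0,0.001,0,0,0],[0,0,0,0,0,0]])

```text
time_s: 3.2
ee_pos: [0.5964, 0.1768, 0.1343]
orientation: [[-0.0, 1.0, -0.0], [1.0, 0.0, -0.0], [-0.0, -0.0, -1.0]]
ft_force: [-0.3, 0.1, -0.1]
finger_gap: 0.001
```

Request:
servo_tool(commands=[[0,0,0.001,0,0,0],[0,0,0,0,0,0]])

```text
time_s: 3.4
ee_pos: [0.5964, 0.1769, 0.1332]
orientation: [[-0.0, 1.0, -0.0], [1.0, 0.0, -0.0], [-0.0, -0.0, -1.0]]
ft_force: [-0.4, -0.3, 0.1]
finger_gap: 0.003
```

Request:
servo_tool(commands=[[0,0,0.0005,0,0,0],[0,0,0,0,0,0]])

```text
time_s: 3.6
ee_pos: [0.5964, 0.1769, 0.1327]
orientation: [[-0.0, 1.0, -0.0], [1.0, 0.0, -0.0], [-0.0, -0.0, -1.0]]
ft_force: [0.1, 0.6, 0.3]
finger_gap: -0.001
```

Request:
servo_tool(commands=[[0,0,0.0005,0,0,0],[0,0,0,0,0,0]])

```text
time_s: 3.8
ee_pos: [0.5965, 0.1769, 0.1323]
orientation: [[-0.0, 1.0, -0.0], [1.0, 0.0, -0.0], [-0.0, -0.0, -1.0]]
ft_force: [1.0, 1.1, 0.1]
finger_gap: -0.001
```

Request:
servo_tool(commands=[[0,0,0.0005,0,0,0],[0,0,0,0,0,0]])

```text
time_s: 4.0
ee_pos: [0.5964, 0.1769, 0.1318]
orientation: [[-0.0, 1.0, -0.0], [1.0, 0.0, -0.0], [-0.0, -0.0, -1.0]]
ft_force: [-0.3, -0.7, -0.5]
finger_gap: 0.0
```

Request:
servo_tool(commands=[[0,0,0.0005,0,0,0],[0,0,0,0,0,0]])

```text
time_s: 4.2
ee_pos: [0.5964, 0.1769, 0.1313]
orientation: [[-0.0, 1.0, -0.0], [1.0, 0.0, -0.0], [-0.0, -0.0, -1.0]]
ft_force: [-0.2, 0.6, -0.7]
finger_gap: -0.003
```

Request:
servo_tool(commands=[[0,0,0.0005,0,0,0],[0,0,0,0,0,0]])

```text
time_s: 4.4
ee_pos: [0.5964, 0.1769, 0.1308]
orientation: [[-0.0, 1.0, -0.0], [1.0, 0.0, -0.0], [-0.0, -0.0, -1.0]]
ft_force: [-0.2, -0.4, 0.2]
finger_gap: 0.003
```

Request:
servo_tool(commands=[[0,0,0.0005,0,0,0],[0,0,0,0,0,0]])

```text
time_s: 4.6
ee_pos: [0.5965, 0.1769, 0.1303]
orientation: [[-0.0, 1.0, -0.0], [1.0, 0.0, -0.0], [-0.0, -0.0, -1.0]]
ft_force: [0.1, -1.1, 0.1]
finger_gap: -0.003
```

Request:
servo_tool(commands=[[0,0,0.0005,0,0,0],[0,0,0,0,0,0]])

```text
time_s: 4.8
ee_pos: [0.5964, 0.1769, 0.1298]
orientation: [[-0.0, 1.0, -0.0], [1.0, 0.0, -0.0], [-0.0, -0.0, -1.0]]
ft_force: [-0.2, 0.5, 0.6]
finger_gap: 0.0
```

Request:
servo_tool(commands=[[0,0,0.0005,0,0,0],[0,0,0,0,0,0]])

```text
time_s: 5.0
ee_pos: [0.5964, 0.1769, 0.1293]
orientation: [[-0.0, 1.0, -0.0], [1.0, 0.0, -0.0], [-0.0, -0.0, -1.0]]
ft_force: [0.1, -0.2, -0.3]
finger_gap: -0.006
```

```bash
cat > look.py <<'E'
import sys
from cell import optics,telemetry
from h import *
n=sys.argv[1]; u0,v0,w=map(int,sys.argv[2:5])
im,d=optics.get_image('side'); 
a=im[v0:v0+int(w*.75),u0:u0+w]; cv2.imwrite(f'pics/{n}.png',cv2.resize(a,(800,600),interpolation=cv2.INTER_CUBIC))
E
python3 look.py p1a 240 120 120
```

```text
(no output)
```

View pics/p1a.png

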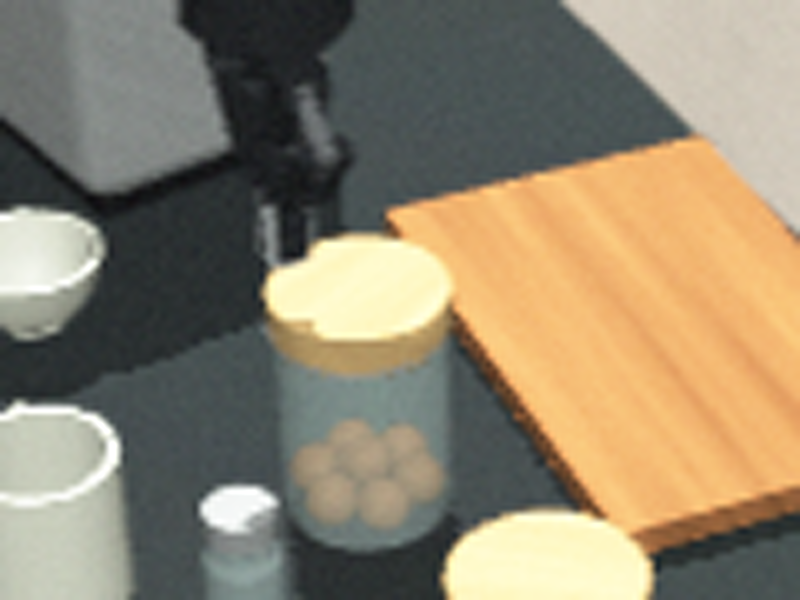

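The crop shows the shut tips over the lid's near edge at crop pixel (290,262), just above or touching it. There is no force yet, so I continue down.

Request:
servo_tool(commands=[[0,0,0.0005,0,0,0],[0,0,0,0,0,0]])

```text
time_s: 5.25
ee_pos: [0.5965, 0.1769, 0.1288]
orientation: [[-0.0, 1.0, -0.0], [1.0, 0.0, -0.0], [-0.0, -0.0, -1.0]]
ft_force: [-0.3, 0.5, -0.1]
finger_gap: -0.001
```

Request:
servo_tool(commands=[[0,0,0.0005,0,0,0],[0,0,0,0,0,0]])

```text
time_s: 5.45
ee_pos: [0.5964, 0.1769, 0.1283]
orientation: [[-0.0, 1.0, -0.0], [1.0, 0.0, -0.0], [-0.0, -0.0, -1.0]]
ft_force: [-0.7, 0.9, -0.5]
finger_gap: -0.002
```

Request:
servo_tool(commands=[[0,0,0.0005,0,0,0],[0,0,0,0,0,0]])

```text
time_s: 5.65
ee_pos: [0.5964, 0.1769, 0.1278]
orientation: [[-0.0, 1.0, -0.0], [1.0, 0.0, -0.0], [-0.0, -0.0, -1.0]]
ft_force: [0.6, 0.0, -0.4]
finger_gap: 0.001
```

Request:
servo_tool(commands=[[0,0,0.0005,0,0,0],[0,0,0,0,0,0]])

```text
time_s: 5.85
ee_pos: [0.5964, 0.1769, 0.1273]
orientation: [[-0.0, 1.0, -0.0], [1.0, 0.0, -0.0], [-0.0, -0.0, -1.0]]
ft_force: [0.4, 0.4, -0.1]
finger_gap: 0.003
```

```bash
cat > chk.py <<'E'
import sys
from cell import optics,telemetry
from h import *
np.set_printoptions(suppress=True,precision=4)
# args: lid centre x y z ; side view
c=np.array(list(map(float,sys.argv[1:4])))
for n in ['side','top']:
    im,d=optics.get_image(n); cal=optics.calibration(n)
    P,u,v=world(cal,d,np.ones(d.shape,bool))
    hsv=cv2.cvtColor(im,cv2.COLOR_BGR2HSV)[v,u]
    near=np.hypot(P[:,0]-c[0],P[:,1]-c[1])<0.06
    lid=near&(hsv[:,1]>60)&(hsv[:,0]>10)&(hsv[:,0]<32)&(abs(P[:,2]-c[2])<.007)
    T=P[lid]
    if n=='side': T=T[hsv[lid][:,2]>np.percentile(hsv[lid][:,2],50)-40]
    A=np.c_[T[:,:2]-c[:2],np.ones(len(T))]; s=np.linalg.lstsq(A,T[:,2],rcond=None)[0]
    print(n,'lid n',len(T),'xr',T[:,0].min(),T[:,0].max(),'yr',T[:,1].min(),T[:,1].max(),'slope,z0',s)
    f=near&(hsv[:,1]<60)&(P[:,2]>c[2]-.006)&(P[:,2]<c[2]+.05)
    F=P[f]; print(' finger n',len(F)); 
    if len(F): print(' z pct',np.percentile(F[:,2],[0,5,20]),'low mean',F[F[:,2]<np.percentile(F[:,2],20)].mean(0))
E
python3 chk.py .630 .1765 .131
python3 - <<'E'
from h import *
z=np.load('side0.npz');from cell import optics
for u,v in S['side']:
    m=np.zeros((400,640),bool);m[v-3:v+3,u-3:u+3]=1
    print(world(optics.calibration('side'),z['d'],m)[0].mean(0))
E
```

```text
side lid n 93 xr 0.5842134283184446 0.6726809053358166 yr 0.1288766514706527 0.2199161363512731 slope,z0 [-0.002   0.0224  0.1309]
 finger n 294
 z pct [0.1264 0.1283 0.13  ] low mean [0.6361 0.1775 0.1289]
top lid n 126 xr 0.5856497006866529 0.6696420884466391 yr 0.13151834381824445 0.18369692716845845 slope,z0 [-0.0012  0.0164  0.1313]
 finger n 0
[0.62834885 0.16893079 0.13141926]
[ 0.62503377 -0.04005936  0.11066583]
[ 0.61157819 -0.24548     0.13099857]
[ 0.42824996 -0.03726807  0.12152434]
```

```bash
cat > chk.py <<'E'
import sys
from cell import optics,telemetry
from h import *
np.set_printoptions(suppress=True,precision=4)
c=np.array(list(map(float,sys.argv[1:4]))); tag=sys.argv[4]
for n in ['side','top']:
    im,d=optics.get_image(n); cal=optics.calibration(n)
    P,u,v=world(cal,d,np.ones(d.shape,bool))
    rr=np.hypot(P[:,0]-c[0],P[:,1]-c[1])
    T=P[(rr<.042)&(abs(P[:,2]-c[2])<.009)]
    for _ in range(3):
        A=np.c_[T[:,:2]-c[:2],np.ones(len(T))]; s=np.linalg.lstsq(A,T[:,2],rcond=None)[0]
        T=T[abs(A@s-T[:,2])<.003]
    print(n,'lid n',len(T),'slope,z0',s)
    F=P[(rr<.06)&(P[:,2]>c[2]+.004)&(P[:,2]<c[2]+.05)]
    if len(F): print(' finger x',np.percentile(F[:,0],[1,99]),'y',np.percentile(F[:,1],[1,99]),'zmin',F[:,2].min())
    p=toppix(cal,c).astype(int); a=im[p[1]-40:p[1]+35,p[0]-50:p[0]+50]
    cv2.imwrite(f'pics/{tag}_{n}.png',cv2.resize(a,(800,600),interpolation=cv2.INTER_CUBIC))
E
python3 chk.py .630 .1765 .131 p1b
```

```text
side lid n 254 slope,z0 [ 0.003  -0.0179  0.1312]
 finger x [0.5822 0.6475] y [0.1425 0.1882] zmin 0.13502644043834142
top lid n 75 slope,z0 [0.0168 0.0051 0.1303]
 finger x [0.6359 0.6648] y [0.1418 0.1549] zmin 0.13501217936663482
```

View pics/p1b_side.png

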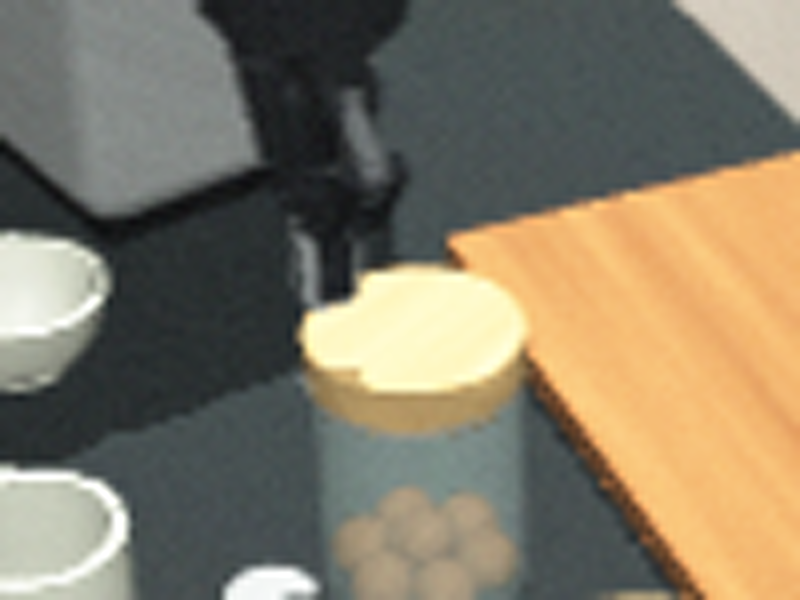

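View pics/p1b_top.png

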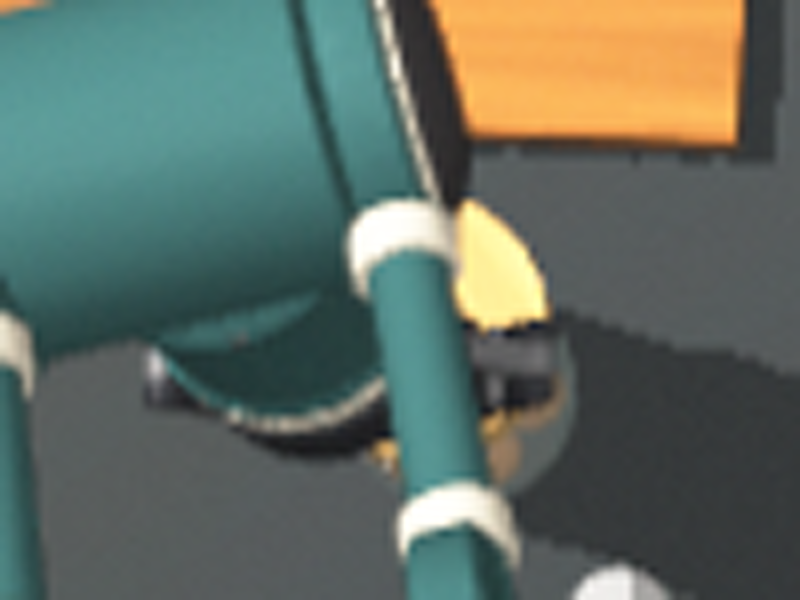

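Side view: the tips are above the lid's near edge at crop pixel (330,300), and the lid plane is level (slope about 0). It isn't tilted, so I continue down.

Request:
servo_tool(commands=[[0,0,0.0005,0,0,0],[0,0,0,0,0,0]])

```text
time_s: 6.25
ee_pos: [0.5964, 0.1769, 0.1268]
orientation: [[-0.0, 1.0, -0.0], [1.0, 0.0, -0.0], [-0.0, -0.0, -1.0]]
ft_force: [-0.0, 0.3, 0.4]
finger_gap: 0.002
```

Request:
servo_tool(commands=[[0,0,0.0005,0,0,0],[0,0,0,0,0,0]])

```text
time_s: 6.45
ee_pos: [0.5964, 0.1769, 0.1263]
orientation: [[-0.0, 1.0, -0.0], [1.0, 0.0, -0.0], [-0.0, -0.0, -1.0]]
ft_force: [-0.3, 0.7, 0.0]
finger_gap: -0.003
```

```bash
python3 - <<'E'
from h import *
from cell import optics
np.set_printoptions(suppress=True,precision=3)
im,d=optics.get_image('side'); cal=optics.calibration('side'); np.savez('s1.npz',im=im,d=d)
p=toppix(cal,np.array([.63,.1765,.131])).astype(int);print(p)
print('tip expected px',toppix(cal,np.array([.5964,.1769,.1263])))
# finger px column at crop (330, 240..330) 
for dv in range(-14,8,2):
    for du in (-13,-10,-7):
        m=np.zeros(d.shape,bool);m[p[1]+dv,p[0]+du]=1
        print((p[0]+du,p[1]+dv),im[p[1]+dv,p[0]+du],world(cal,d,m)[0],end=' | ')
    print()
E
```

```text
[292 162]
tip expected px [283.332 166.16 ]
(np.int64(279), np.int64(148)) [33 32 30] [[0.581 0.161 0.208]] | (np.int64(282), np.int64(148)) [36 36 31] [[0.584 0.142 0.218]] | (np.int64(285), np.int64(148)) [30 28 26] [[0.587 0.127 0.225]] | 
(np.int64(279), np.int64(150)) [49 49 45] [[0.583 0.168 0.196]] | (np.int64(282), np.int64(150)) [33 34 30] [[0.581 0.137 0.215]] | (np.int64(285), np.int64(150)) [38 37 32] [[0.594 0.145 0.206]] | 
(np.int64(279), np.int64(152)) [119 121 115] [[0.583 0.171 0.187]] | (np.int64(282), np.int64(152)) [27 27 22] [[0.582 0.142 0.204]] | (np.int64(285), np.int64(152)) [38 34 33] [[0.599 0.161 0.188]] | 
(np.int64(279), np.int64(154)) [100 100  94] [[0.582 0.168 0.182]] | (np.int64(282), np.int64(154)) [39 38 35] [[0.59  0.164 0.182]] | (np.int64(285), np.int64(154)) [41 39 35] [[0.6   0.165 0.178]] | 
(np.int64(279), np.int64(156)) [76 77 74] [] | (np.int64(282), np.int64(156)) [47 46 42] [[0.59  0.164 0.175]] | (np.int64(285), np.int64(156)) [38 37 36] [[0.6   0.165 0.171]] | 
(np.int64(279), np.int64(158)) [90 91 87] [[0.584 0.176 0.162]] | (np.int6
[... 463 characters left out ...]
133]] | (np.int64(285), np.int64(162)) [193 246 254] [[0.609 0.192 0.13 ]] | 
(np.int64(279), np.int64(164)) [ 92 128 147] [[0.586 0.188 0.131]] | (np.int64(282), np.int64(164)) [197 247 254] [[0.594 0.182 0.132]] | (np.int64(285), np.int64(164)) [195 248 254] [[0.603 0.178 0.132]] | 
(np.int64(279), np.int64(166)) [52 64 64] [[ 0.646  0.359 -0.002]] | (np.int64(282), np.int64(166)) [198 249 254] [[0.59  0.171 0.132]] | (np.int64(285), np.int64(166)) [202 249 254] [[0.598 0.165 0.134]] | 
(np.int64(279), np.int64(168)) [78 83 79] [[ 0.641  0.345 -0.001]] | (np.int64(282), np.int64(168)) [101 150 179] [[0.586 0.162 0.132]] | (np.int64(285), np.int64(168)) [125 187 217] [[0.594 0.157 0.133]] |
```

The side depth shows the finger bottoms really end at z≈0.15 (pixel (282,160)), although TCP z reads 0.126. The reported TCP z is therefore about 25 mm lower than the true fingertip, and nothing has been touched yet. From here I go by images and force.

Request:
servo_tool(commands=[[0,0,0.002,0,0,0],[0,0,0.002,0,0,0],[0,0,0.002,0,0,0],[0,0,0.002,0,0,0],[0,0,0.002,0,0,0],[0,0,0,0,0,0]])

```text
time_s: 7.1
ee_pos: [0.5962, 0.1768, 0.1158]
orientation: [[-0.0, 1.0, -0.001], [1.0, 0.0, -0.0], [-0.0, -0.001, -1.0]]
ft_force: [-0.4, 1.0, -0.4]
finger_gap: -0.0
```

```bash
python3 chk.py .630 .1765 .131 p1c; python3 - <<'E'
from h import *
from cell import telemetry; print(telemetry.get_state()['finger_gap'])
E
```

```text
side lid n 255 slope,z0 [ 0.0001 -0.0141  0.1311]
 finger x [0.5821 0.6222] y [0.1571 0.1827] zmin 0.13511643673258217
top lid n 67 slope,z0 [-0.0419  0.0325  0.1329]
 finger x [0.6299 0.6602] y [0.1341 0.1579] zmin 0.13503262454893697
0.0020163869159869102
```

View pics/p1c_side.png

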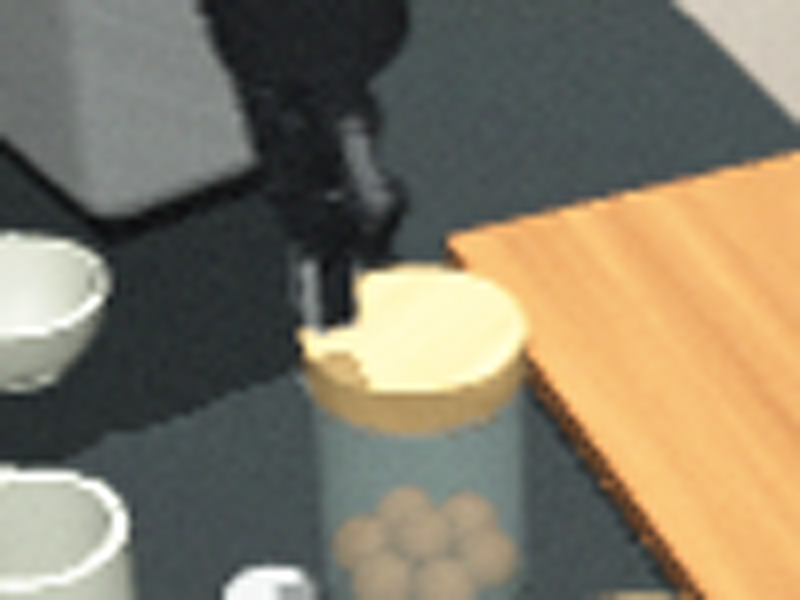

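Same view: the tip bottom is now at crop (325,330) and its shadow on the lid is at (340,365). They haven't met, so a gap remains.

Request:
servo_tool(commands=[[0,0,0.002,0,0,0],[0,0,0.002,0,0,0],[0,0,0.001,0,0,0],[0,0,0,0,0,0]])

```text
time_s: 7.6
ee_pos: [0.5962, 0.1769, 0.111]
orientation: [[-0.0, 1.0, -0.001], [1.0, 0.0, -0.0], [-0.0, -0.001, -1.0]]
ft_force: [-0.1, 0.3, 0.2]
finger_gap: 0.003
```

Request:
servo_tool(commands=[[0,0,0.001,0,0,0]])

```text
time_s: 7.7
ee_pos: [0.5966, 0.1769, 0.1104]
orientation: [[-0.0, 1.0, 0.0], [1.0, 0.0, 0.0], [0.0, 0.0, -1.0]]
ft_force: [0.5, 0.4, -0.3]
finger_gap: 0.001
```

Request:
servo_tool(commands=[[0,0,0.001,0,0,0]])

```text
time_s: 7.8
ee_pos: [0.5966, 0.1769, 0.1094]
orientation: [[-0.0, 1.0, 0.0], [1.0, 0.0, 0.0], [0.0, 0.0, -1.0]]
ft_force: [0.4, 0.7, 0.6]
finger_gap: -0.005
```

Request:
servo_tool(commands=[[0,0,0.001,0,0,0]])

```text
time_s: 7.9
ee_pos: [0.5965, 0.1769, 0.1083]
orientation: [[-0.0, 1.0, 0.0], [1.0, 0.0, 0.0], [0.0, 0.0, -1.0]]
ft_force: [-0.1, 0.5, -0.5]
finger_gap: -0.001
```

Request:
servo_tool(commands=[[0,0,0.001,0,0,0]])

```text
time_s: 8.0
ee_pos: [0.5965, 0.1769, 0.1073]
orientation: [[-0.0, 1.0, 0.0], [1.0, 0.0, -0.0], [-0.0, 0.0, -1.0]]
ft_force: [0.4, 0.7, 0.6]
finger_gap: -0.004
```

```bash
python3 chk.py .630 .1765 .131 p1d
```

```text
side lid n 225 slope,z0 [-0.0023 -0.0131  0.1311]
 finger x [0.5816 0.6593] y [0.1433 0.2022] zmin 0.13500797536400758
top lid n 70 slope,z0 [0.0479 0.0635 0.1323]
 finger x [0.59   0.6622] y [0.1366 0.1742] zmin 0.13506504588375198
```

View pics/p1d_side.png

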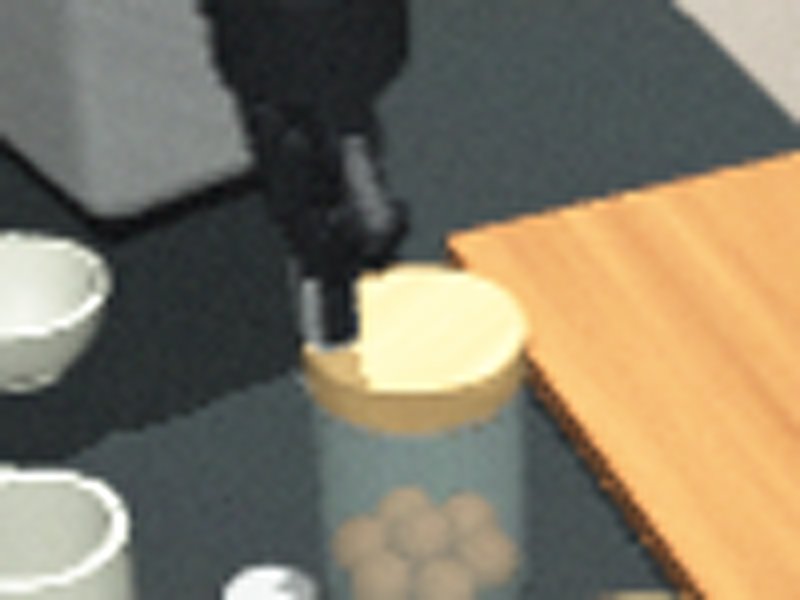

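The tip is nearly on the lid: its bottom is at crop (335,347) and the shadow has met it. Now 0.5 mm steps.

Request:
servo_tool(commands=[[0,0,0.0005,0,0,0],[0,0,0,0,0,0]])

```text
time_s: 8.3
ee_pos: [0.5964, 0.1769, 0.1068]
orientation: [[-0.0, 1.0, -0.0], [1.0, 0.0, -0.0], [-0.0, -0.0, -1.0]]
ft_force: [1.2, -0.0, -0.2]
finger_gap: 0.003
```

Request:
servo_tool(commands=[[0,0,0.0005,0,0,0],[0,0,0,0,0,0]])

```text
time_s: 8.5
ee_pos: [0.5965, 0.1769, 0.1063]
orientation: [[-0.0, 1.0, 0.0], [1.0, 0.0, 0.0], [0.0, 0.0, -1.0]]
ft_force: [-0.1, 0.1, -0.6]
finger_gap: 0.003
```

Request:
servo_tool(commands=[[0,0,0.0005,0,0,0],[0,0,0,0,0,0]])

```text
time_s: 8.7
ee_pos: [0.5964, 0.1769, 0.1058]
orientation: [[-0.0, 1.0, -0.0], [1.0, 0.0, -0.0], [-0.0, -0.0, -1.0]]
ft_force: [0.1, 0.5, 0.5]
finger_gap: 0.003
```

Request:
servo_tool(commands=[[0,0,0.0005,0,0,0],[0,0,0,0,0,0]])

```text
time_s: 8.9
ee_pos: [0.5964, 0.1769, 0.1053]
orientation: [[-0.0, 1.0, -0.0], [1.0, 0.0, -0.0], [-0.0, -0.0, -1.0]]
ft_force: [0.0, -0.7, 1.0]
finger_gap: 0.003
```

Request:
servo_tool(commands=[[0,0,0.0005,0,0,0],[0,0,0,0,0,0]])

```text
time_s: 9.1
ee_pos: [0.5964, 0.1769, 0.1048]
orientation: [[-0.0, 1.0, -0.0], [1.0, 0.0, -0.0], [-0.0, -0.0, -1.0]]
ft_force: [0.1, 0.8, 0.1]
finger_gap: 0.002
```

Request:
servo_tool(commands=[[0,0,0.0005,0,0,0],[0,0,0,0,0,0]])

```text
time_s: 9.3
ee_pos: [0.5964, 0.1769, 0.1043]
orientation: [[-0.0, 1.0, -0.0], [1.0, 0.0, -0.0], [-0.0, -0.0, -1.0]]
ft_force: [0.1, -0.3, 0.2]
finger_gap: 0.004
```

```bash
python3 chk.py .630 .1765 .131 p1e
```

```text
side lid n 232 slope,z0 [-0.0009 -0.0143  0.1311]
 finger x [0.5801 0.6352] y [0.1412 0.1982] zmin 0.13502498913845434
top lid n 74 slope,z0 [-0.0046 -0.0054  0.1305]
 finger x [0.628  0.6543] y [0.1367 0.1548] zmin 0.13503030526275694
```

View pics/p1e_side.png

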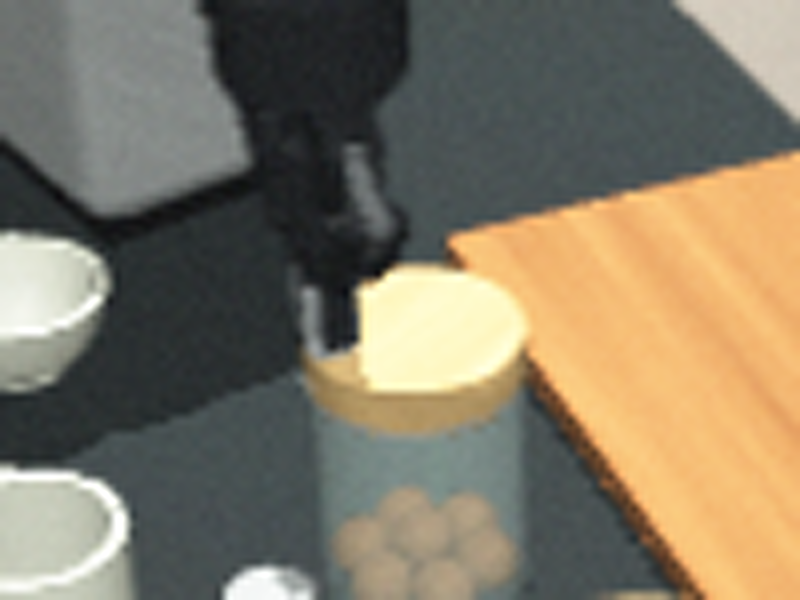

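The tip bottom is at crop (335,354), still slightly above the lid, and the lid is level. Continuing.

Request:
servo_tool(commands=[[0,0,0.0005,0,0,0],[0,0,0.0005,0,0,0]])

```text
time_s: 9.6
ee_pos: [0.5964, 0.1769, 0.1035]
orientation: [[-0.0, 1.0, -0.0], [1.0, 0.0, -0.0], [-0.0, -0.0, -1.0]]
ft_force: [-0.8, 0.0, 1.0]
finger_gap: -0.002
```

Request:
servo_tool(commands=[[0,0,0.0005,0,0,0]])

```text
time_s: 9.7
ee_pos: [0.5963, 0.1769, 0.103]
orientation: [[-0.0, 1.0, -0.0], [1.0, 0.0, 0.0], [0.0, -0.0, -1.0]]
ft_force: [-1.6, 0.7, 1.3]
finger_gap: -0.0
```

Request:
servo_tool(commands=[[0,0,0.0005,0,0,0]])

```text
time_s: 9.8
ee_pos: [0.5962, 0.1769, 0.1025]
orientation: [[-0.0, 1.0, -0.001], [1.0, 0.0, 0.0], [0.0, -0.001, -1.0]]
ft_force: [-1.3, 0.5, 2.3]
finger_gap: -0.001
```

Request:
servo_tool(commands=[[0,0,0.0005,0,0,0]])

```text
time_s: 9.9
ee_pos: [0.5962, 0.177, 0.102]
orientation: [[-0.0, 1.0, -0.001], [1.0, 0.0, -0.0], [-0.0, -0.001, -1.0]]
ft_force: [-2.6, -0.9, 3.2]
finger_gap: -0.001
```

Contact near TCP z 0.1035, and the force is rising gently at about 2 N/mm. Checking for tilt.

```bash
python3 chk.py .630 .1765 .131 p1f;  python3 -c "
from cell import telemetry
s=telemetry.get_state();print(s['ee_pos'],s['ft_force'],s['torque'])"
```

```text
side lid n 230 slope,z0 [0.0767 0.0039 0.1314]
 finger x [0.5814 0.6658] y [0.141  0.1971] zmin 0.13501381960845552
top lid n 76 slope,z0 [0.046  0.0857 0.1345]
 finger x [0.6311 0.6624] y [0.1394 0.1551] zmin 0.13526249163182388
[0.59618443 0.17695485 0.1019251 ] [-1.6727746   0.44418912  2.38709568] [ 0.0300889   0.36258092 -0.03014242]
```

View pics/p1f_side.png

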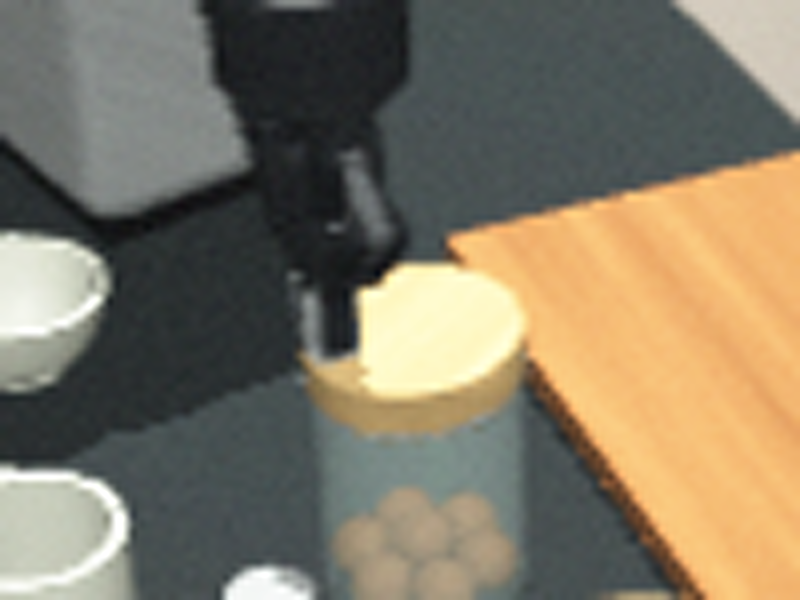

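Lid P1 rocks: its plane slope jumped from 0.000 to +0.077 along x, with the pressed edge down and the glass unmoved. I release it and check that it springs level.

Request:
servo_tool(commands=[[0,0,-0.001,0,0,0],[0,0,-0.002,0,0,0],[0,0,-0.004,0,0,0],[0,0,-0.008,0,0,0],[0,0,-0.01,0,0,0],[0,0,0,0,0,0]])

```text
time_s: 10.6
ee_pos: [0.5982, 0.1773, 0.1295]
orientation: [[-0.0, 1.0, 0.004], [1.0, 0.0, 0.001], [0.001, 0.004, -1.0]]
ft_force: [1.1, 0.2, 1.2]
finger_gap: -0.004
```

```bash
python3 chk.py .630 .1765 .131 p1g;  python3 - <<'E'
from cell import telemetry,optics
from h import *
np.set_printoptions(suppress=True,precision=4)
s=telemetry.get_state();print(s['ee_pos'],s['ft_force'])
im,d=optics.get_image('side');cal=optics.calibration('side')
P,u,v=world(cal,d,np.ones(d.shape,bool))
k=(abs(P[:,0]-.6)<.05)&(abs(P[:,1]-.177)<.05)&(P[:,2]>.137)&(P[:,2]<.175)&(im[v,u].max(1)<150)
for lo in np.arange(.137,.175,.004):
    q=P[k&(P[:,2]>=lo)&(P[:,2]<lo+.004)]
    if len(q): print(round(lo,3),len(q),'x',np.percentile(q[:,0],[5,50,95]),'y',np.percentile(q[:,1],[5,50,95]))
E
```

```text
side lid n 264 slope,z0 [-0.0039  0.0008  0.1312]
 finger x [0.5834 0.639 ] y [0.1603 0.1804] zmin 0.13507487531258
top lid n 74 slope,z0 [-0.0127 -0.0588  0.1305]
 finger x [0.5862 0.6626] y [0.1423 0.1802] zmin 0.1354572360195813
[0.5971 0.1771 0.1278] [-0.1919  0.3035  0.0834]
0.157 4 x [0.5853 0.5928 0.604 ] y [0.1698 0.171  0.1781]
0.161 7 x [0.5844 0.5925 0.6038] y [0.1649 0.1687 0.1717]
0.165 7 x [0.5845 0.5888 0.6035] y [0.1613 0.1707 0.1751]
0.169 10 x [0.5843 0.5916 0.6052] y [0.1605 0.1663 0.1727]
0.173 6 x [0.5854 0.5928 0.5998] y [0.1605 0.1661 0.1825]
```

View pics/p1g_side.png

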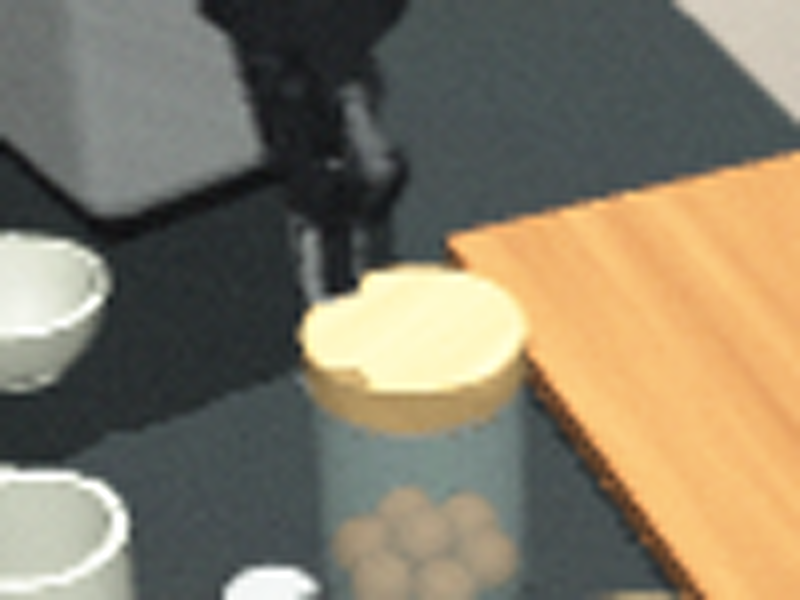

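Level again: side-view slope is −0.004. The tips occupy x 0.585–0.604, so lateral TCP is right within about 2 mm. I move to the middle of lid P1 and descend.

Request:
servo_tool(commands=[[0,0.012,0,0,0,0],[0,0.012,0,0,0,0],[0,0.01,0,0,0,0],[0,0,0.01,0,0,0],[0,0,0.008,0,0,0],[0,0,0.002,0,0,0],[0,0,0,0,0,0],[0,0,0,0,0,0]])

```text
time_s: 11.55
ee_pos: [0.6301, 0.1769, 0.1067]
orientation: [[-0.0, 1.0, -0.0], [1.0, 0.0, -0.0], [-0.0, -0.0, -1.0]]
ft_force: [0.1, 0.2, 0.5]
finger_gap: -0.001
```

```bash
python3 chk.py .630 .1765 .131 p1h
```

```text
side lid n 227 slope,z0 [ 0.0041 -0.0105  0.1313]
 finger x [0.6136 0.6566] y [0.1491 0.1965] zmin 0.13508671768230507
top lid n 124 slope,z0 [0.035  0.0255 0.1315]
 finger x [0.5932 0.6196] y [0.1439 0.2039] zmin 0.1351400810861005
```

View pics/p1h_side.png

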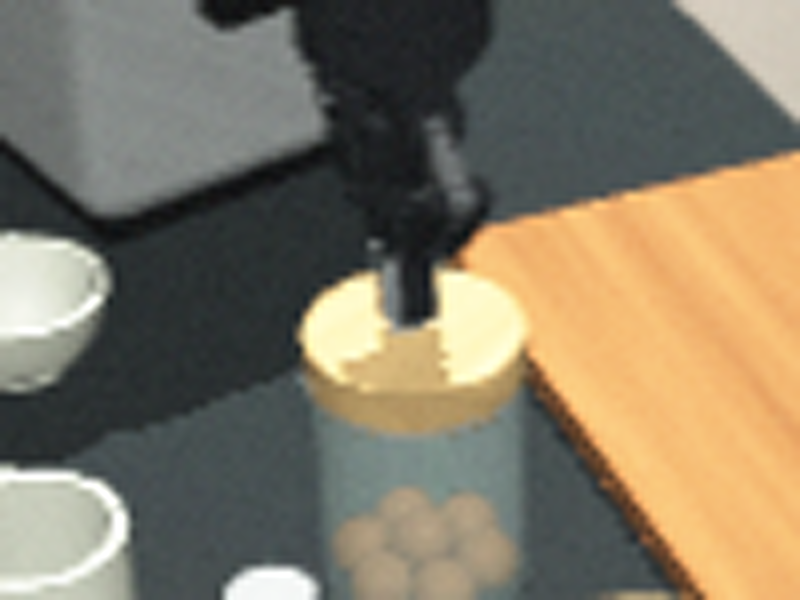

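The tip is over the middle: tip bottom at crop (410,322), lid centre about (413,331). Pressing down.

Request:
servo_tool(commands=[[0,0.001,0.001,0,0,0],[0,0,0.001,0,0,0],[0,0,0.001,0,0,0]])

```text
time_s: 11.95
ee_pos: [0.6316, 0.177, 0.1041]
orientation: [[-0.0, 1.0, 0.0], [1.0, 0.0, 0.0], [0.0, 0.0, -1.0]]
ft_force: [-0.4, 0.9, 5.2]
finger_gap: -0.001
```

Request:
servo_tool(commands=[[0,0,0.0005,0,0,0],[0,0,0,0,0,0]])

```text
time_s: 12.15
ee_pos: [0.6317, 0.177, 0.1041]
orientation: [[-0.0, 1.0, 0.0], [1.0, 0.0, 0.0], [0.0, 0.0, -1.0]]
ft_force: [-1.7, -0.0, 5.2]
finger_gap: 0.002
```

Request:
servo_tool(commands=[[0,0,0.0005,0,0,0],[0,0,0,0,0,0]])

```text
time_s: 12.35
ee_pos: [0.6318, 0.177, 0.1039]
orientation: [[-0.0, 1.0, 0.001], [1.0, 0.0, 0.0], [0.0, 0.001, -1.0]]
ft_force: [-3.2, -0.0, 6.1]
finger_gap: 0.001
```

Request:
servo_tool(commands=[[0,0,0.0005,0,0,0],[0,0,0,0,0,0]])

```text
time_s: 12.55
ee_pos: [0.6318, 0.1771, 0.1036]
orientation: [[-0.0, 1.0, 0.001], [1.0, 0.0, 0.0], [0.0, 0.001, -1.0]]
ft_force: [-1.4, -0.0, 6.2]
finger_gap: -0.002
```

Request:
servo_tool(commands=[[0,-0.0005,0.0005,0,0,0],[0,0,0,0,0,0]])

```text
time_s: 12.75
ee_pos: [0.6317, 0.177, 0.1033]
orientation: [[-0.0, 1.0, 0.002], [1.0, 0.0, 0.0], [0.0, 0.002, -1.0]]
ft_force: [-1.6, -0.6, 6.4]
finger_gap: -0.004
```

Request:
servo_tool(commands=[[0,-0.0005,0.0005,0,0,0],[0,0,0,0,0,0]])

```text
time_s: 12.95
ee_pos: [0.6317, 0.177, 0.103]
orientation: [[-0.0, 1.0, 0.003], [1.0, 0.0, 0.0], [0.0, 0.003, -1.0]]
ft_force: [-0.8, -0.2, 5.7]
finger_gap: 0.0
```

Request:
servo_tool(commands=[[0,0,0.001,0,0,0],[0,0,0,0,0,0]])

```text
time_s: 13.15
ee_pos: [0.6317, 0.1771, 0.102]
orientation: [[-0.0, 1.0, 0.003], [1.0, 0.0, 0.0], [0.0, 0.003, -1.0]]
ft_force: [-0.7, -1.0, 6.3]
finger_gap: 0.002
```

Request:
servo_tool(commands=[[0,0,0.001,0,0,0],[0,0,0,0,0,0]])

```text
time_s: 13.35
ee_pos: [0.6317, 0.177, 0.101]
orientation: [[-0.0, 1.0, 0.003], [1.0, 0.0, 0.0], [0.0, 0.003, -1.0]]
ft_force: [-0.3, 0.0, 6.2]
finger_gap: 0.0
```

```bash
python3 chk.py .630 .1765 .129 p1i
```

```text
side lid n 215 slope,z0 [-0.0002 -0.0156  0.1281]
 finger x [0.6129 0.637 ] y [0.1413 0.2001] zmin 0.13339990696015622
top lid n 121 slope,z0 [0.0507 0.005  0.1289]
 finger x [0.6101 0.6203] y [0.1393 0.2003] zmin 0.13304235789488578
```

View pics/p1i_side.png

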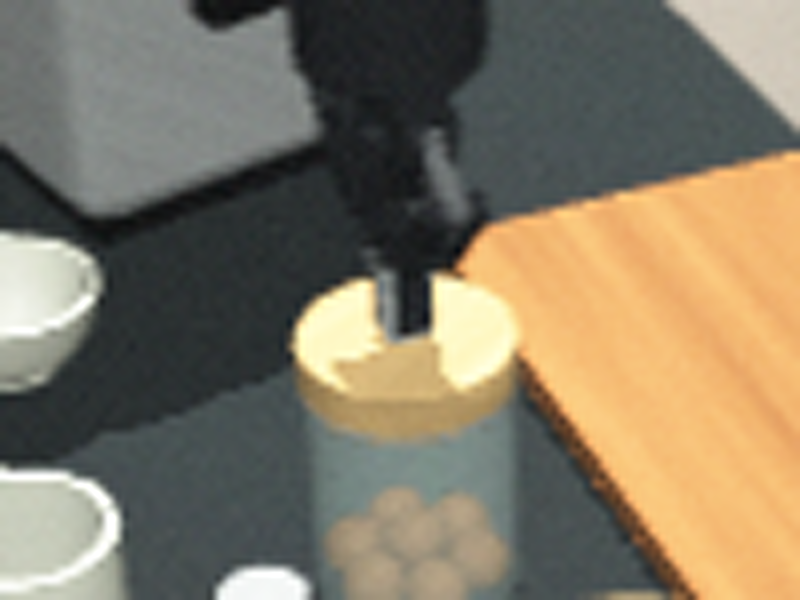

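The lid has sunk level from 0.1312 to 0.1281, with the tip still at its middle (405,338). Continuing until it bottoms out.

Request:
servo_tool(commands=[[0,0,0.001,0,0,0],[0,0,0,0,0,0]])

```text
time_s: 13.65
ee_pos: [0.6317, 0.177, 0.0999]
orientation: [[-0.0, 1.0, 0.003], [1.0, 0.0, 0.0], [0.0, 0.003, -1.0]]
ft_force: [-0.7, -0.5, 6.9]
finger_gap: 0.001
```

Request:
servo_tool(commands=[[0,0,0.001,0,0,0],[0,0,0,0,0,0]])

```text
time_s: 13.85
ee_pos: [0.6317, 0.177, 0.0991]
orientation: [[-0.0, 1.0, 0.003], [1.0, 0.0, 0.0], [0.0, 0.003, -1.0]]
ft_force: [-0.8, -0.7, 6.8]
finger_gap: 0.003
```

Request:
servo_tool(commands=[[0,0,0.0005,0,0,0],[0,0,0,0,0,0]])

```text
time_s: 14.05
ee_pos: [0.6317, 0.177, 0.099]
orientation: [[-0.0, 1.0, 0.003], [1.0, 0.0, 0.0], [0.0, 0.003, -1.0]]
ft_force: [-2.0, -1.1, 8.8]
finger_gap: 0.001
```

Bottomed at about 5 mm. I press on to 12–16 N to make sure it's home.

Request:
servo_tool(commands=[[0,-0.0005,0.001,0,0,0],[0,0,0,0,0,0]])

```text
time_s: 14.25
ee_pos: [0.6318, 0.177, 0.099]
orientation: [[-0.0, 1.0, 0.004], [1.0, 0.0, 0.0], [0.0, 0.004, -1.0]]
ft_force: [-2.9, -0.2, 11.9]
finger_gap: -0.002
```

Request:
servo_tool(commands=[[0,-0.0005,0.001,0,0,0],[0,0,0,0,0,0]])

```text
time_s: 14.45
ee_pos: [0.6318, 0.1771, 0.0989]
orientation: [[-0.0, 1.0, 0.005], [1.0, 0.0, 0.001], [0.001, 0.005, -1.0]]
ft_force: [-3.4, -0.8, 15.0]
finger_gap: -0.003
```

Firm stop at 15 N. Lifting straight off, then clear.

Request:
servo_tool(commands=[[0,0,-0.002,0,0,0],[0,0,-0.002,0,0,0],[0,0,-0.003,0,0,0],[0,0,-0.01,0,0,0],[0,0,-0.025,0,0,0],[0,0,-0.04,0,0,0],[0,0,-0.04,0,0,0],[0,0,-0.02,0,0,0],[0.04,-0.02,0,0,0,0],[0.04,-0.02,0,0,0,0],[0.04,-0.02,0,0,0,0],[0.04,-0.02,0,0,0,0],[0.04,-0.02,0,0,0,0],[0.04,-0.02,0,0,0,0],[0,0,0,0,0,0],[0,0,0,0,0,0]])

```text
time_s: 16.05
ee_pos: [0.5086, 0.4177, 0.2368]
orientation: [[-0.003, 1.0, -0.0], [1.0, 0.003, -0.001], [-0.001, -0.0, -1.0]]
ft_force: [0.4, -0.3, -0.1]
finger_gap: 0.002
```

```bash
python3 chk.py .630 .1765 .128 p1j; python3 - <<'E'
from h import *
from cell import optics,telemetry
np.set_printoptions(suppress=True,precision=4)
for n in('top','side'):
    im,d=optics.get_image(n);cv2.imwrite(f'pics/{n}_end.png',im)
    if n=='top': print(lids(optics.calibration(n),im,d,S[n]))
s=telemetry.get_state();print(s['time_s'],s['ee_pos'],s['ft_force'])
E
```

```text
side lid n 280 slope,z0 [-0.0012 -0.0026  0.1261]
top lid n 593 slope,z0 [-0.0012  0.0068  0.126 ]
 finger x [0.6156 0.6714] y [0.1402 0.2152] zmin 0.13204754506751218
[[863.       0.6303   0.1765   0.0454   0.6294   0.1762   0.1262   0.0009
   -0.0004]
 [845.       0.6267  -0.0356   0.0454   0.626   -0.0355   0.1107   0.0008
    0.0026]
 [866.       0.6176  -0.232    0.0449   0.6172  -0.2318   0.1308  -0.0023
   -0.0012]
 [925.       0.4317  -0.0239   0.0449   0.4316  -0.0238   0.1209  -0.0022
    0.0022]]
16.25 [0.5102 0.4156 0.2369] [ 0.1571 -0.3801  0.2242]
```

View pics/side_end.png

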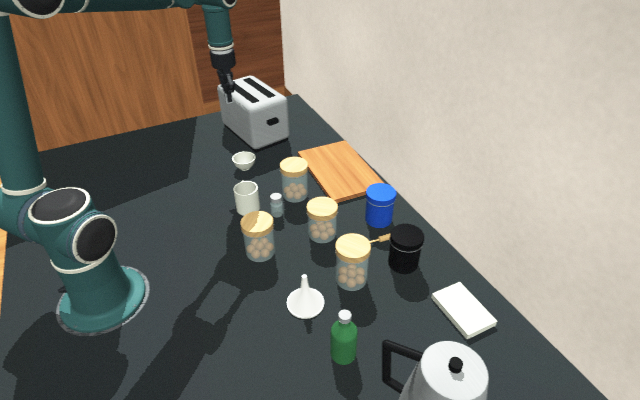

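View pics/top_end.png

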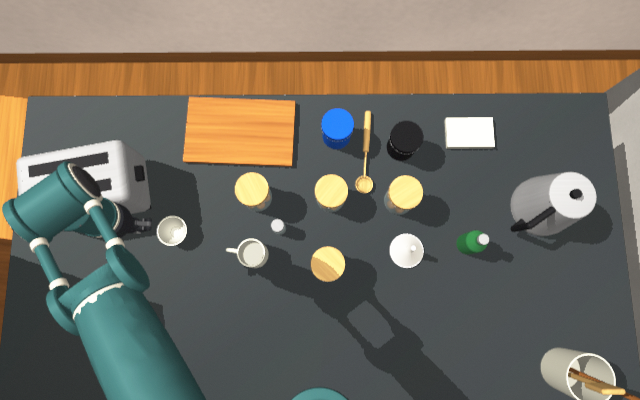

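The final views show the pressed lid at top-view pixel (252,190), level and 5.0 mm lower. All jars and bystanders are in place, and the gripper is clear at z above 0.23 with no contact force. Handing in.

```bash
python3 -c "
from cell import r
print(r.finish_job())"
```

```text
the job is handed in; nothing more can be done
None
```

I found the loose lid on the first canister I pressed, pushed it home, and handed the job in at about 16 s of the 51 s allowed. It is the far-left one in the top view, at about (0.630, 0.177).

- **Finding it:** a light press of 2–3 N on its near edge changed the lid's slope from 0.00 to 0.077 rad. After release it was level again (−0.004). I did not press the other three, since the first one rocked.
- **Pushing it home:** I pressed at its middle. It slid straight down, bottomed out after about 5 mm, and held firm at 15 N.
- **Last checks:**
  - The lid top went from 0.131 to 0.126 m and is level.
  - Its canister did not move (within 0.5 mm).
  - The other three lids and the bystanders look unchanged.
  - The gripper is clear with no contact force.

**What disagreed:**
- The reported TCP height was about 27 mm lower than where the fingertips actually touched. I went by the images and the force readings instead.
- While pressing, I saw up to about 3 N of sideways force, but nothing shifted.
- With the arm in the way, the top camera's slope readings were too sparse to use. I relied on the side camera until the arm was clear.

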